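# Switch on the drinks warmer

## Task

Start the drinks warmer with closed fingertips: first press the dotted end of the orange rocker on the white socket block fully down to switch the supply on, then press the warmer's red power key fully in (it stays in), then press the green start key fully in, hold it for about a second and let it come out again. Keep to this order, leave the black rocker and the grey keys alone, and grasp or move nothing: the mug stays on its plate and the other things stay where they stand.

Things in the scene. Friction and masses are not known exactly. Their poses are not given: they have to be found in the camera images.
- warmer: Electric drinks warmer, fixed to the worktop: black box 150 (x) x 310 (y) x 40 high mm, round steel plate (116 mm wide, top 44 mm up) at its +y end, aluminium key deck (top 41 mm up) at its -y end. Origin: centre of its underside. Four round keys stand at x = +-31 mm, y = -52 and -114 mm in this frame; which colour is in which place varies.
- key_red (a joint): Red power key of the warmer, in m: 0 standing out, 0.006 fully in. It moves straight down against about 3 N of friction, has no return spring, and stays in where it is left.
- key_red_top (a point): Centre of the red key's top face (31 mm wide round cap with a small white dot). The top stands 54.5 mm above the worktop when out, 48.5 mm when fully in (7 mm above the deck).
- key_green (a joint): Green start key, in m: 0 out, 0.006 fully in. Sprung: about 1.3 N starts it, about 5.2 N holds it fully in; it comes out by itself.
- key_green_top (a point): Centre of the green key's top face; same size and heights as the red key.
- key_grey_a (a joint): First grey key (other settings), sprung like the green one: 0 out, 0.006 m in. To be left alone.
- key_grey_b (a joint): Second grey key, the same. To be left alone.
- key_grey_a_top (a point): Centre of the first grey key's top face, same size and heights.
- key_grey_b_top (a point): Centre of the second grey key's top face, same size and heights.
- block: White socket block, fixed to the worktop, 170 (x) x 140 (y) x 43 high mm, two rocker switches side by side in its front half, two outlets behind. Origin: centre of its underside; +x points from the rockers to the outlets. The rockers' pivots are at x = -32 mm, y = +-33 mm, 52 mm up; which colour is on which side varies.
- rocker_orange (a joint): Orange rocker (feeds the warmer), rad: -0.17 off (end nearer the outlets, marked with a green dot, stands up), +0.17 on (that end down). It pivots about the block's y axis and stays where it is left; friction 0.05 N m, so 2 to 3 N pressed down on the dotted end turns it.
- rocker_orange_on_end (a point): Point on the orange rocker's dotted half (towards the outlets), 20 mm from the pivot, on its top face. The rocker is 61 x 36 mm, a shallow V whose halves slope up outwards by 0.17 rad: fully on, the dotted half lies level, its top 52 mm above the worktop (9 mm above the block); off, this point is about 58.5 mm up.
- rocker_black (a joint): Black rocker (another appliance), same shape and values; it starts on, at about +0.17, and is to be left so.
- rocker_black_on_end (a point): The same point on the black rocker.
- plate_center (a point): Centre of the warming plate, on its top face, at y = +78 mm in the warmer frame.
- mug: Mug, dark grey above and white below, 82 mm wide, 97 high, standing on the warming plate with its handle roughly turned away from the keys. Origin: underside, 15 mm from the cup's axis towards the handle.
- salt: Glass salt shaker, 44 mm wide, 90 high; origin under its centre. Bystander.

How it is judged:
By the outcome, as a careful person would: the job done as asked, in the order asked, and still so for the second after the job is handed in, with the robot touching nothing.
It also fails if it takes over 48 s, if anything falls off the work surface, if the arm or the gripper's body presses on something with over 40 N, if the wrist force passes 120 N, or if a joint passes its speed limit or range.

## Robot

A 7-joint arm with a two-finger parallel gripper is mounted at the origin on a cart in front of the work surface, level with it; the furniture and walls round the work are solid. World frame = base frame: x ahead of the robot, y to its left, z up, the work surface at z = 0. Lengths are in m, angles in rad, forces in N, time in s.
With the tool pointing down it reaches from about 0.375 to 0.925 m from the base axis. Payload 3.1 kg.
Tool frame: the origin (TCP) lies midway between the tips of the shut fingers; the grasp point (between the pads) lies 19 mm behind it; z points along the fingers, y is the line along which they close (so a half turn about z gives the same grasp; the last joint's range is limited). The gripper opens to 85 mm and grips with 20 to 120 N. Pads are 22 mm wide; open, the fingers measure 114 mm over their backs; the gripper's body (76 mm by 85 mm) begins 54 mm behind the grasp point. The pads swing forward as they close: fully open they stand 13 mm farther back than shut.
Start: joints at [-1.24, 0.383, 0.044, 1.598, -0.018, 1.161, -0.05], TCP at [0.27, 0.591, 0.231] pointing down, gripper open.
Joint ranges: [-2.61, 2.61], [-0.41, 2.15], [-1.48, 1.57], [0, 2.5], [-1.57, 4.71], [0.05, 1.97], [-2.85, 2.85]. Speed limits (rad/s): [2.79, 2.79, 3.14, 3.14, 3.14, 3.14, 3.14].

## Interface

Orientations are given as a unit quaternion [w, x, y, z].
In Python, from workcell import arm, imaging, job gives the robot as it stands (arm), with the cameras (imaging) and the job (job).
- The arm moves only by the tool step_hand, called after "Call:" by a JSON object that holds its "name" and its "arguments", one argument or row to a line. Schema: {"type":"object","properties":{"steps":{"type":"array","items":{"type":"array","items":{"type":"number"},"minItems":7,"maxItems":7},"minItems":1,"maxItems":12},"only":{"type":"string"},"quiet":{"type":"boolean"},"lines":{"type":"string"}},"required":["steps"],"additionalProperties":false}. steps is a list of rows, 1 to 12 of them, each of 7 numbers: dx, dy, dz in shares of 0.75 m (1.0 is 0.75 m), then a rotation vector rx, ry, rz in shares of 45 degrees (1.0 is 45 degrees), then the opening from 0.0 (shut) to 1.0 (fully open); each row is the pose to reach, as a shift and turn from the pose commanded when the call began, along the tool's axes at that moment; what a row does not reach only later rows make up. A row lasts 1/8 s, in which the tool goes at most 0.0625 m and 0.188 rad, less where a joint would pass 70% of its speed; a pose out of reach is approached as far as the arm can. The fingers move at their own pace and stop on an object; the grip force is fixed at half the most. Time passes only in rows, so rows that do not move let the fingers close. The tool returns the time, the measured TCP pose, the force, the opening and the grip force at its end. only (a regular expression) keeps the lines of the reply that match it, lines (a string "A,B") keeps lines A to B, and quiet returns only ok. Input that does not fit is refused with a message, and nothing moves.
- arm.get_obs(): the state, without advancing time (a new reading comes with each control period).
- imaging.grab_frame(name): name is "scene" or "top"; returns a dict with "pixels" (480x640x3 uint8, red, green, blue), "mtx" (3x3 intrinsics, pixels), "pose" (4x4, takes a point from camera to world coordinates). Camera axes: x right, y up, looking along -z (the intrinsics and any distortion apply to the point x, -y, -z); pixel columns grow to the right and rows downward; lengths in m; the calibration is good to about 2 mm. A picture is of the moment at which its call begins. There is no depth.
- job.close_job(): hands the job in; it is judged then, once.
The state is a dict: "time_s": time; "qpos": joint angles; "joint_vel": joint speeds; "joint_efforts": joint torques, N m; "ee_pos": TCP position; "ee_rot": TCP orientation; "ft_force": force on the tool from outside, world axes, zero at the start; "wrist_torque": the same for the moment, N m; "opening": opening from 0.0 (shut) to 1.0 (fully open); "finger_force": force on a finger pad.
Only numpy, scipy, OpenCV 4.12 (cv2) and the standard library are available. Lean on these libraries where they do the work, as an engineer would, in place of code of your own. Each camera call takes 0.05 s, during which the arm holds its last target. There are 200 camera calls.

## Working session

There is one attempt and no reset: what is moved stays moved. The work goes in short steps, Python scripts to look and compute and a tool call to move; the robot and the scene stay as the last step left them, time stands still between calls to the robot, and variables do not carry over. Pictures are saved under pics/ and viewed, at most 10 in all, crops included, and the job is handed in when it is done.

```bash
ls; mkdir -p pics
```

Run:
```python
from workcell import arm, imaging, job
import cv2,numpy as np
for n in("scene","top"):
    f=imaging.grab_frame(n); cv2.imwrite(f"pics/{n}0.png",f["pixels"][:,:,::-1]); print(n,f["mtx"].tolist(),np.round(f["pose"],3).tolist(),[k for k in f])
o=arm.get_obs(); print(o)
```

```text
pics
workcell.py
scene [[512.5825314565645, 0.0, 312.7959564669344], [0.0, 512.5825314565645, 246.13023998687333], [0.0, 0.0, 1.0]] [[0.64, 0.331, -0.694, -0.434], [-0.768, 0.254, -0.587, -0.747], [-0.018, 0.909, 0.417, 0.647], [0.0, 0.0, 0.0, 1.0]] ['pixels', 'mtx', 'pose']
top [[436.1670741157407, 0.0, 327.2135211118242], [0.0, 436.1670741157407, 235.4053004518553], [0.0, 0.0, 1.0]] [[0.017, 0.994, -0.112, 0.379], [-1.0, 0.016, -0.007, 0.054], [-0.005, 0.112, 0.994, 1.066], [0.0, 0.0, 0.0, 1.0]] ['pixels', 'mtx', 'pose']
{'time_s': 0.1, 'qpos': array([-1.23978449,  0.38377427,  0.0438434 ,  1.59946248, -0.01792379,
        1.16123947, -0.04993157]), 'joint_vel': array([-0.00041824, -0.00211591,  0.00117253, -0.00440918, -0.00103041,
       -0.0012696 ,  0.00081687]), 'joint_efforts': array([ 2.79940854e-03, -4.34728646e+01,  1.02932498e+00, -2.50457311e+01,
        1.08624226e-02,  5.40763373e-03, -1.70262609e-05]), 'ee_pos': array([0.26989355, 0.59033767, 0.22997823]), 'ee_rot': array([-2.09844768e-04,  2.12751303e-01,  9.77105589e-01, -1.22771832e-03]), 'ft_force': array([ 0.17400375,  1.02565847, -0.68171214]), 'wrist_torque': array([ 0.00158538, -0.02952182,  0.02368872]), 'finger_force': 0.0, 'opening': 0.9987211436122613}
```

View pics/scene0.png

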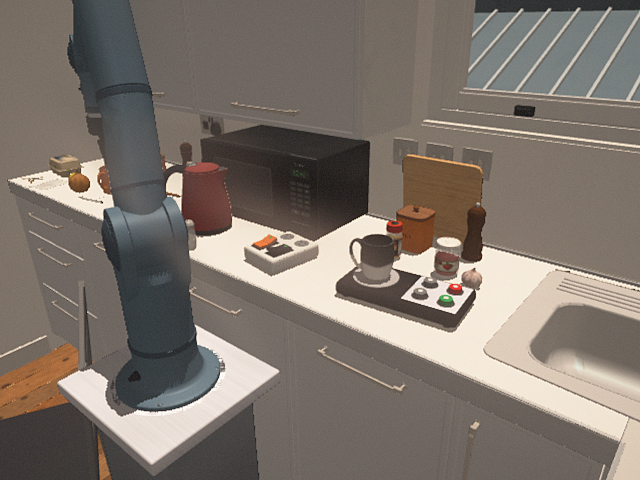

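View pics/top0.png

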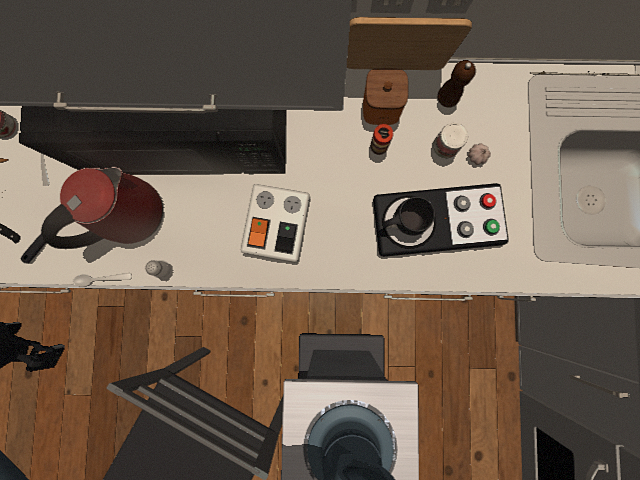

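The scene view shows the orange rocker near (264,241), the red key near (455,288) and the green key near (446,300). In the top view they are near (258,233), (488,201) and (491,226). The kettle at (110,205) stands between the start pose and the block. Next I triangulate these points.

Create h.py:
```python
import cv2,numpy as np
from scipy.spatial.transform import Rotation as R
from workcell import arm, imaging, job
def ray(f,uv):
    K,T=f["mtx"],np.array(f["pose"]); d=np.linalg.inv(K)@[uv[0],uv[1],1]; return T[:3,3],T[:3,:3]@(d*[1,-1,-1])
def plane(f,uv,z):
    o,d=ray(f,uv); return o+d*(z-o[2])/d[2]
def tri(fa,a,fb,b):
    o,d=ray(fa,a);p,e=ray(fb,b); s=np.linalg.lstsq(np.c_[d,-e],p-o,rcond=None)[0]
    A=o+d*s[0];B=p+e*s[1]; return (A+B)/2,np.linalg.norm(A-B)
HUE={'red':((0,150,90),(6,255,255)),'green':((50,100,50),(85,255,255)),'orange':((7,150,110),(18,255,255)),'white':((0,0,150),(180,70,255)),'black':((0,0,0),(180,255,55))}
def blobs(f,c,box,amin=8):
    x0,y0,x1,y1=box; h=cv2.cvtColor(f["pixels"],cv2.COLOR_RGB2HSV)[y0:y1,x0:x1]
    m=cv2.inRange(h,*HUE[c]); n,l,s,ce=cv2.connectedComponentsWithStats(m)
    return [(s[i,4],np.round(ce[i]+[x0,y0],1),(s[i,:4]+[x0,y0,0,0]).tolist()) for i in range(1,n) if s[i,4]>=amin], m
```

Run:
```python
from h import *
s=imaging.grab_frame("scene");t=imaging.grab_frame("top")
for c,bs,bt in(('red',(440,275,475,300),(475,188,505,212)),('green',(432,288,462,312),(478,214,506,240)),('orange',(245,228,285,255),(242,210,275,255))):
    a,_=blobs(s,c,bs);b,_=blobs(t,c,bt);print(c,a,b)
    A=max(a,key=lambda r:r[0])[1];B=max(b,key=lambda r:r[0])[1];p,e=tri(s,A,t,B);print(p.round(4),e.round(4),plane(t,B,.0545).round(4),plane(s,A,.0545).round(4))
g,_=blobs(t,'green',(242,210,300,255),2);print('dots',g,[plane(t,r[1],.0585).round(4) for r in g])
print('green dot scene',blobs(s,'green',(245,228,305,258),2)[0])
a=cv2.resize(t["pixels"][175:270,235:315],None,fx=5,fy=5,interpolation=2)
b=cv2.resize(s["pixels"][220:280,235:330],None,fx=4,fy=5,interpolation=2)
im=np.zeros((475,790,3),np.uint8);im[:,:400]=a;im[:300,410:790]=b;cv2.imwrite("pics/crop.png",im[:,:,::-1])
```

```text
red [(np.int32(69), array([455.3, 288. ]), [449, 284, 13, 9])] [(np.int32(104), array([488.7, 200. ]), [483, 194, 13, 13])]
[ 0.5848 -0.32    0.048 ] 0.0014 [ 0.5831 -0.317   0.0545] [ 0.5746 -0.325   0.0545]
green [(np.int32(50), array([445.6, 298.2]), [440, 295, 13, 7])] [(np.int32(110), array([492.1, 225.9]), [486, 220, 13, 13])]
[ 0.5229 -0.3256  0.051 ] 0.0019 [ 0.5218 -0.3234  0.0545] [ 0.5183 -0.3286  0.0545]
orange [(np.int32(118), array([264.8, 241. ]), [253, 235, 23, 12])] [(np.int32(383), array([257.6, 232.5]), [248, 219, 20, 28])]
[0.4982 0.2234 0.0523] 0.0021 [0.4972 0.2238 0.0545] [0.4954 0.2191 0.0545]
dots [(np.int32(7), array([258.7, 223. ]), [258, 222, 3, 3]), (np.int32(13), array([286.8, 227.8]), [285, 226, 5, 4])] [array([0.5191, 0.2214, 0.0585]), array([0.5089, 0.1554, 0.0585])]
green dot scene [(np.int32(2), array([285. , 245.5]), [285, 245, 1, 2])]
```

View pics/crop.png

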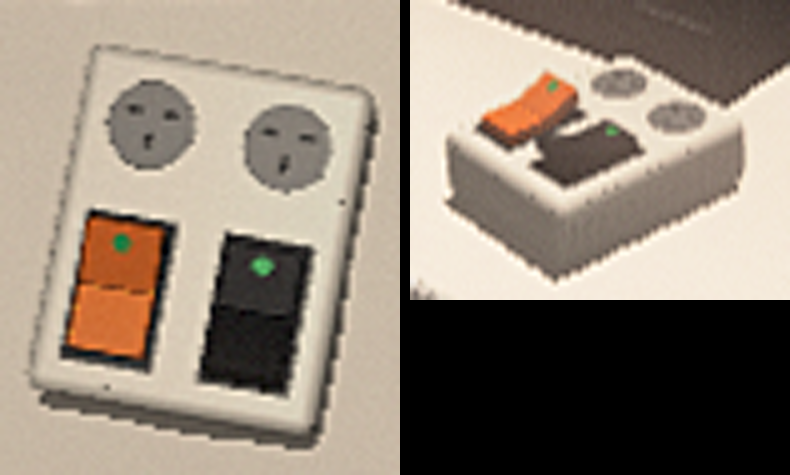

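The crop shows the orange rocker's dot (the raised end, towards the outlets) at about (259,223.5) in the top image, which is about (0.518, 0.2205) in the world. The two dots are 67 mm apart against an expected 66, and red and green are 62 mm apart, so the sizes agree. I'll go clear of the kettle first, then over the dot.

Add to h.py:
```python
def rel(*ts,yaw=0):
    o=arm.get_obs(); w=o["ee_rot"]; Rm=R.from_quat([*w[1:],w[0]])
    print('t',round(o["time_s"],2),'ee',o["ee_pos"].round(4),'F',o["ft_force"].round(1),'open',round(o["opening"],2))
    for t in ts: print(t,'->',Rm.inv().apply(np.array(t)-o["ee_pos"]).round(4))
```

```bash
python3 -c "
from h import *
rel([.36,.30,.23],[.518,.2205,.12])"
```

```text
t 0.2 ee [0.27   0.5906 0.2304] F [ 0.3 -0.8  0.1] open 1.0
[0.36, 0.3, 0.23] -> [-0.2026 -0.2269  0.0008]
[0.518, 0.2205, 0.12] -> [-0.3794 -0.2333  0.1108]
```

The rows are not in the units I measure in: shifts go in shares of 0.75 m and turns go in shares of 45 degrees. I convert before sending: -0.379 m is -0.5053, -0.36 m is -0.48, -0.276 rad is -0.3514.

Call:
{"name": "step_hand", "arguments": {
  "steps": [
    [-0.0533, -0.06, 0, 0, 0, -0.0637, 0],
    [-0.1067, -0.12, 0, 0, 0, -0.1273, 0],
    [-0.16, -0.18, 0, 0, 0, -0.191, 0],
    [-0.2133, -0.24, 0, 0, 0, -0.2546, 0],
    [-0.2667, -0.3027, 0, 0, 0, -0.3514, 0],
    [-0.32, -0.3053, 0.0267, 0, 0, -0.3514, 0],
    [-0.3733, -0.3067, 0.0533, 0, 0, -0.3514, 0],
    [-0.4267, -0.308, 0.0933, 0, 0, -0.3514, 0],
    [-0.48, -0.3093, 0.12, 0, 0, -0.3514, 0],
    [-0.5053, -0.3107, 0.1333, 0, 0, -0.3514, 0],
    [-0.5053, -0.3107, 0.1467, 0, 0, -0.3514, 0],
    [-0.5053, -0.3107, 0.1467, 0, 0, -0.3514, 0]
  ]
}}

```text
time_s: 1.7
ee_pos: [0.5162, 0.2222, 0.1201]
ee_rot: [-0.001, 0.076, 0.997, -0.0]
ft_force: [-0.4, -0.1, 0.3]
opening: -0.002
finger_force: 0.0
```

Run:
```python
from h import *
rel([.518,.2205,.12],[.518,.2205,.065])
o=arm.get_obs()["ee_rot"];print(R.from_quat([*o[1:],o[0]]).as_matrix().round(3))
s=imaging.grab_frame("scene");t=imaging.grab_frame("top")
im=np.zeros((480,790,3),np.uint8);im[:,:390]=cv2.resize(t["pixels"][150:280,220:325],(390,480));im[:,395:]=cv2.resize(s["pixels"][160:290,220:327],(395,480));cv2.imwrite("pics/p1.png",im[:,:,::-1])
```

```text
t 1.7 ee [0.5162 0.2222 0.1201] F [-0.4 -0.1  0.3] open -0.0
[0.518, 0.2205, 0.12] -> [-0.002  -0.0014  0.0001]
[0.518, 0.2205, 0.065] -> [-0.0022 -0.0013  0.0551]
[[-0.989  0.151 -0.003]
 [ 0.151  0.989 -0.001]
 [ 0.003 -0.001 -1.   ]]
```

View pics/p1.png

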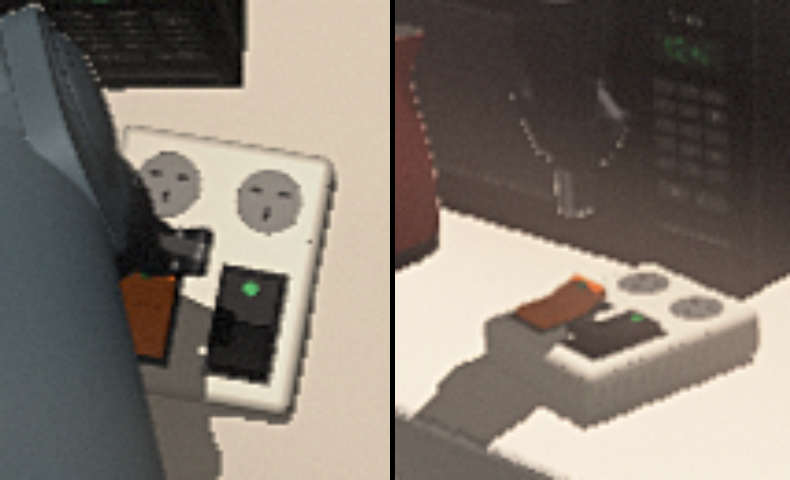

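The fingers are shut and hover above the dotted end, around (190,250) in the left crop, and the scene view has them straight above the rocker. I'll descend to just over it, then press.

Converted, 0.068 m is 0.0907, 0.066 m is 0.088.

Call:
{"name": "step_hand", "arguments": {
  "steps": [
    [0, -0.0013, 0.0267, 0, 0, 0, 0],
    [0, -0.0013, 0.0533, 0, 0, 0, 0],
    [0, -0.0013, 0.0733, 0, 0, 0, 0],
    [0, -0.0013, 0.08, 0, 0, 0, 0],
    [0, -0.0013, 0.084, 0, 0, 0, 0],
    [0, -0.0013, 0.088, 0, 0, 0, 0],
    [0, -0.0013, 0.0907, 0, 0, 0, 0],
    [0, -0.0013, 0.0907, 0, 0, 0, 0]
  ]
}}

```text
time_s: 2.8
ee_pos: [0.5183, 0.2209, 0.0534]
ee_rot: [0.0, 0.076, 0.997, 0.0]
ft_force: [0.4, -0.3, 0.5]
opening: 0.004
finger_force: 0.2
```

Converted, 0.003 m is 0.004, 0.002 m is 0.0027.

Call:
{"name": "step_hand", "arguments": {
  "steps": [
    [0, 0, 0.0013, 0, 0, 0, 0],
    [0, 0, 0.0027, 0, 0, 0, 0],
    [0, 0, 0.004, 0, 0, 0, 0],
    [0, 0, 0.004, 0, 0, 0, 0]
  ]
}}

```text
time_s: 3.3
ee_pos: [0.5184, 0.2209, 0.052]
ee_rot: [-0.0, 0.076, 0.997, 0.0]
ft_force: [-3.2, -0.3, 10.4]
opening: -0.001
finger_force: 5.3
```

Call:
{"name": "step_hand", "arguments": {
  "steps": [
    [0, 0, 0.0013, 0, 0, 0, 0],
    [0, 0, 0.0013, 0, 0, 0, 0]
  ]
}}

```text
time_s: 3.55
ee_pos: [0.5184, 0.2209, 0.0519]
ee_rot: [-0.0, 0.076, 0.997, 0.0]
ft_force: [-4.5, -2.3, 15.8]
opening: -0.002
finger_force: 8.0
```

At the stop: z = 0.052 with 16 N. I'll lift clear and move high over to the keys.

Converted, -0.19 m is -0.2533, -0.13 m is -0.1733.

Call:
{"name": "step_hand", "arguments": {
  "steps": [
    [0, 0, -0.0267, 0, 0, 0, 0],
    [0, 0, -0.0933, 0, 0, 0, 0],
    [0, 0, -0.1733, 0, 0, 0, 0],
    [0, 0, -0.2533, 0, 0, 0, 0],
    [0, 0, -0.2533, 0, 0, 0, 0]
  ]
}}

```text
time_s: 4.18
ee_pos: [0.5225, 0.2223, 0.2459]
ee_rot: [0.006, 0.077, 0.997, 0.004]
ft_force: [0.0, 0.7, -0.3]
opening: 0.003
finger_force: 0.0
```

```bash
python3 -c "
from h import *
rel([.583,-.317,.24],[.583,-.317,.09])"
```

```text
t 4.17 ee [0.5225 0.2223 0.2459] F [ 0.   0.7 -0.3] open 0.0
[0.583, -0.317, 0.24] -> [-0.1422 -0.5238  0.0029]
[0.583, -0.317, 0.09] -> [-0.1405 -0.5251  0.1529]
```

Converted, -0.522 m is -0.696, -0.464 m is -0.6187.

Call:
{"name": "step_hand", "arguments": {
  "steps": [
    [-0.0213, -0.0773, 0, 0, 0, 0, 0],
    [-0.0427, -0.1547, 0, 0, 0, 0, 0],
    [-0.064, -0.232, 0, 0, 0, 0, 0],
    [-0.0853, -0.3093, 0, 0, 0, 0, 0],
    [-0.1067, -0.3867, 0, 0, 0, 0, 0],
    [-0.128, -0.464, 0, 0, 0, 0, 0],
    [-0.1493, -0.5413, 0, 0, 0, 0, 0],
    [-0.1707, -0.6187, 0, 0, 0, 0, 0],
    [-0.1933, -0.696, 0, 0, 0, 0, 0],
    [-0.1933, -0.696, 0.0667, 0, 0, 0, 0],
    [-0.1933, -0.696, 0.1333, 0, 0, 0, 0],
    [-0.1933, -0.696, 0.1333, 0, 0, 0, 0]
  ]
}}

```text
time_s: 5.68
ee_pos: [0.5773, -0.3147, 0.1327]
ee_rot: [-0.006, 0.076, 0.997, 0.002]
ft_force: [0.4, 0.8, 0.2]
opening: 0.001
finger_force: 0.0
```

Run:
```python
from h import *
rel([.583,-.317,.065],[.522,-.3234,.065])
s=imaging.grab_frame("scene");t=imaging.grab_frame("top")
a=cv2.resize(t["pixels"][175:275,235:315],(390,480),interpolation=2);b=cv2.resize(s["pixels"][210:330,390:490],(395,480));cv2.imwrite("pics/p2.png",np.hstack([a,b])[:,:,::-1])
for c,bx in(('red',(475,180,515,212)),('green',(478,214,506,240))): print(c,[(r,plane(t,r[1],.0545).round(4)) for r in blobs(t,c,bx)[0]])
```

```text
t 5.67 ee [ 0.5773 -0.3147  0.1327] F [0.4 0.8 0.2] open 0.0
[0.583, -0.317, 0.065] -> [-0.0068 -0.0016  0.0676]
[0.522, -0.3234, 0.065] -> [ 0.0525 -0.0173  0.0683]
red [((np.int32(58), array([489.2, 197.4]), [483, 194, 13, 9]), array([ 0.5893, -0.3183,  0.0545]))]
green [((np.int32(104), array([492.3, 226.1]), [486, 220, 13, 13]), array([ 0.5213, -0.3239,  0.0545]))]
```

View pics/p2.png

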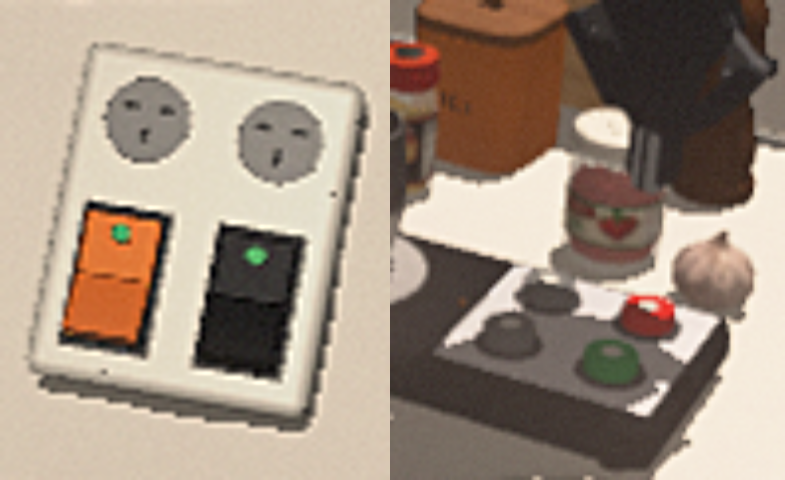

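The orange rocker's dotted half (crop (121,235)) is now bright and level like the black one, so it is on. The fingers hang over the red key, with the tip at crop (645,185) and the key at (648,310). Descending to just above it.

Converted, 0.08 m is 0.1067, 0.07 m is 0.0933.

Call:
{"name": "step_hand", "arguments": {
  "steps": [
    [0, 0, 0.0533, 0, 0, 0, 0],
    [0, 0, 0.0933, 0, 0, 0, 0],
    [0, 0, 0.1067, 0, 0, 0, 0],
    [0, 0, 0.1067, 0, 0, 0, 0],
    [0, 0, 0.1067, 0, 0, 0, 0]
  ]
}}

```text
time_s: 6.4
ee_pos: [0.5834, -0.3184, 0.0617]
ee_rot: [0.002, 0.076, 0.997, -0.001]
ft_force: [-0.7, 0.1, 0.1]
opening: 0.002
finger_force: 0.0
```

```bash
python3 -c "
from h import *
rel([.583,-.317,.055],[.583,-.317,.0485])"
```

```text
t 6.4 ee [ 0.5834 -0.3184  0.0617] F [-0.7  0.1  0.1] open 0.0
[0.583, -0.317, 0.055] -> [0.0007 0.0013 0.0067]
[0.583, -0.317, 0.0485] -> [0.0007 0.0013 0.0132]
```

Converted, 0.016 m is 0.0213, 0.015 m is 0.02.

Call:
{"name": "step_hand", "arguments": {
  "steps": [
    [0, 0.0013, 0.004, 0, 0, 0, 0],
    [0, 0.0013, 0.008, 0, 0, 0, 0],
    [0, 0.0013, 0.012, 0, 0, 0, 0],
    [0, 0.0013, 0.016, 0, 0, 0, 0],
    [0, 0.0013, 0.0187, 0, 0, 0, 0],
    [0, 0.0013, 0.02, 0, 0, 0, 0],
    [0, 0.0013, 0.0213, 0, 0, 0, 0],
    [0, 0.0013, 0.0213, 0, 0, 0, 0]
  ]
}}

```text
time_s: 7.4
ee_pos: [0.5827, -0.3165, 0.0485]
ee_rot: [0.001, 0.076, 0.997, 0.001]
ft_force: [-7.0, 5.5, 24.2]
opening: -0.001
finger_force: 12.4
```

The red key is at its stop (z = 0.0485, 24 N). I'll lift and move over to the green key.

Converted, 0.06 m is 0.08, 0.03 m is 0.04.

Call:
{"name": "step_hand", "arguments": {
  "steps": [
    [0, 0, -0.0133, 0, 0, 0, 0],
    [0, 0, -0.0467, 0, 0, 0, 0],
    [0, 0, -0.0467, 0, 0, 0, 0],
    [0.04, -0.0107, -0.0467, 0, 0, 0, 0],
    [0.08, -0.0208, -0.0467, 0, 0, 0, 0],
    [0.08, -0.0208, -0.0467, 0, 0, 0, 0],
    [0.08, -0.0208, -0.0267, 0, 0, 0, 0],
    [0.08, -0.0208, -0.024, 0, 0, 0, 0],
    [0.08, -0.0208, -0.024, 0, 0, 0, 0]
  ]
}}

```text
time_s: 8.52
ee_pos: [0.5208, -0.3218, 0.0603]
ee_rot: [-0.001, 0.076, 0.997, 0.0]
ft_force: [-0.7, 0.3, 0.0]
opening: -0.0
finger_force: 0.0
```

```bash
python3 -c "
from h import *
rel([.5215,-.3236,.0485])"
```

```text
t 8.53 ee [ 0.5208 -0.3218  0.0603] F [-0.7  0.3  0. ] open -0.0
[0.5215, -0.3236, 0.0485] -> [-0.001  -0.0017  0.0118]
```

Converted, 0.0155 m is 0.0207, 0.006 m is 0.008.

Call:
{"name": "step_hand", "arguments": {
  "steps": [
    [-0.0013, -0.0013, 0.008, 0, 0, 0, 0],
    [-0.0013, -0.0013, 0.0147, 0, 0, 0, 0],
    [-0.0013, -0.0013, 0.0207, 0, 0, 0, 0],
    [-0.0013, -0.0013, 0.0207, 0, 0, 0, 0],
    [-0.0013, -0.0013, 0.0207, 0, 0, 0, 0],
    [-0.0013, -0.0013, 0.0207, 0, 0, 0, 0],
    [-0.0013, -0.0013, 0.0207, 0, 0, 0, 0],
    [-0.0013, -0.0013, 0.0207, 0, 0, 0, 0],
    [-0.0013, -0.0013, 0.0207, 0, 0, 0, 0],
    [-0.0013, -0.0013, 0.0207, 0, 0, 0, 0],
    [-0.0013, -0.0013, 0.0207, 0, 0, 0, 0]
  ]
}}

```text
time_s: 9.9
ee_pos: [0.5222, -0.3241, 0.0485]
ee_rot: [0.001, 0.076, 0.997, 0.0]
ft_force: [-2.6, 2.9, 14.0]
opening: 0.005
finger_force: 6.9
```

The green key is fully in (z = 0.0485, 14 N) and has been held for about 1 s. Releasing now.

Converted, -0.2 m is -0.2667, -0.18 m is -0.24.

Call:
{"name": "step_hand", "arguments": {
  "steps": [
    [0, 0, -0.0267, 0, 0, 0, 0],
    [0, 0, -0.0933, 0, 0, 0, 0],
    [0, 0, -0.1733, 0, 0, 0, 0],
    [0.04, 0, -0.24, 0, 0, 0, 0],
    [0.1067, 0, -0.2667, 0, 0, 0, 0],
    [0.1733, 0, -0.2667, 0, 0, 0, 0],
    [0.1733, 0, -0.2667, 0, 0, 0, 0],
    [0.1733, 0, -0.2667, 0, 0, 0, 0]
  ]
}}

```text
time_s: 10.9
ee_pos: [0.3929, -0.3038, 0.2461]
ee_rot: [0.001, 0.076, 0.997, 0.0]
ft_force: [1.5, 0.4, -0.2]
opening: -0.004
finger_force: 0.0
```

Run:
```python
from h import *
rel()
s=imaging.grab_frame("scene");t=imaging.grab_frame("top")
for n,f,bx in(('scene red',s,(440,275,475,300)),('top red',t,(475,188,505,212))): print(n,blobs(f,'red',bx)[0])
for n,f,bx in(('scene green',s,(432,288,462,312)),('top green',t,(478,214,506,240))): print(n,blobs(f,'green',bx)[0])
a=cv2.resize(t["pixels"][100:280,235:525],(790,300));b=cv2.resize(s["pixels"][220:330,230:490],(790,300));cv2.imwrite("pics/p3.png",np.vstack([a,b])[:,:,::-1])
```

```text
t 10.9 ee [ 0.3929 -0.3038  0.2461] F [ 1.5  0.4 -0.2] open -0.0
scene red [(np.int32(56), array([455.1, 289.3]), [449, 286, 13, 7])]
top red [(np.int32(106), array([488. , 200.5]), [482, 195, 13, 12])]
scene green [(np.int32(51), array([445.8, 298.2]), [440, 295, 13, 7])]
top green [(np.int32(110), array([492.1, 226. ]), [486, 220, 13, 13])]
```

View pics/p3.png

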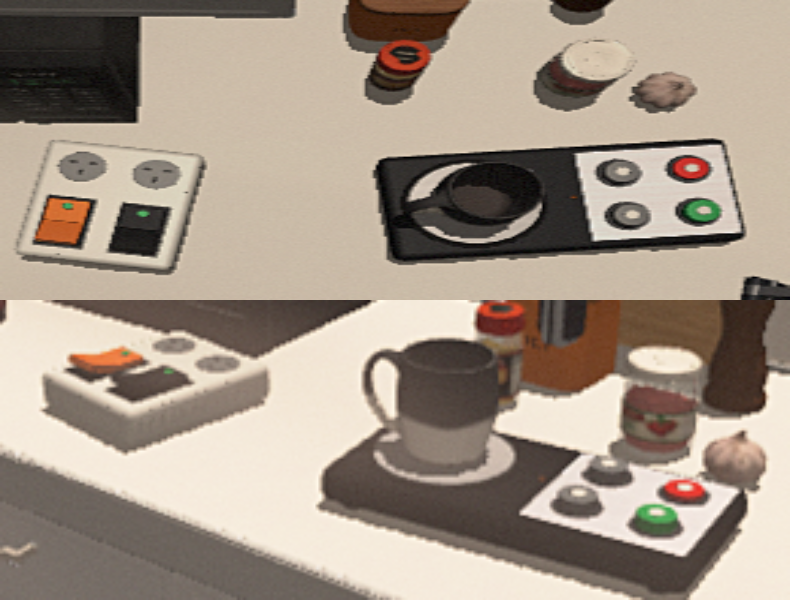

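The final view shows the orange rocker on (66,215), the red key low (690,490) and the green key out (657,517). The mug and bystanders haven't moved and the arm is clear. Handing in.

```bash
python3 -c "
from workcell import arm, imaging, job
print(job.close_job())"
```

```text
the job is handed in; nothing more can be done
None
```

The job is handed in at about 11 s of 48 s: orange rocker switched on, red key pressed in and staying in, green key held for about 1 s and out again, with nothing else disturbed in the final pictures.

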